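# Pump down the sample dryer from a crowded valve panel

## Robot

A 7-joint arm with a two-finger parallel gripper is mounted at the origin on the work surface. World frame = base frame: x ahead of the robot, y to its left, z up, the work surface at z = 0. Lengths are in mm, angles in rad, forces in N, time in s.
With the tool pointing down it reaches from about 425 to 800 mm from the base axis. Payload 8.3 kg.
Tool frame: the origin (TCP) lies at the very end of the fingers, on their centre line; the grasp point (between the pads) lies 19 mm behind it; z points along the fingers, y is the direction in which the jaws open and shut (so a half turn about z gives the same grasp; the last joint's range is limited). The gripper opens to 85 mm and grips with 20 to 120 N. Pads are 22 mm wide; open, the fingers measure 114 mm over their backs; the gripper's body (76 mm by 85 mm) begins 54 mm behind the grasp point. The pads swing forward as they close: fully open they stand 13 mm farther back than shut.
Start: joints at [-1.199, 0.383, 0.016, 1.37, -0.006, 1.388, -0.046], TCP at [263.216, 566.851, 231.279] pointing down, gripper open.
Joint ranges: [-2.95, 2.95], [-0.25, 2.06], [-1.52, 1.56], [0.18, 2.33], [-1.44, 4.58], [0.02, 2.06], [-3.01, 3.01]. Speed limits (rad/s): [2.39, 2.39, 3.01, 3.01, 3.14, 3.14, 3.14].

## Interface

Orientations are given as a unit quaternion [x, y, z, w].
In Python, from station import * gives the robot as it stands.
- The arm moves only by the tool play_rows, never from a script. Its argument "increments" is a list of rows, each an object of numbers: "tx", "ty", "tz": the shift along the tool's x, y, z in units of 25 mm (1.0 is 25 mm); "wx", "wy", "wz": the turn, a rotation vector about the tool's x, y, z in rad; "grip": the finger opening in mm, from 0 to 85.4. In form: [{"tx": .., "ty": .., "tz": .., "wx": .., "wy": .., "wz": .., "grip": ..}, ...]. A call has 1 to 8 rows; each row shifts and turns the commanded pose from where the row before left it, along the tool's axes as they then stand; what a row does not reach is not made up. A row lasts 1/8 s, in which the tool goes at most 62.5 mm and 10.7 degrees, less where a joint would pass 70% of its speed; a pose out of reach is approached as far as the arm can. A call is refused whole if a number of a shift passes 1 or a number of a turn 0.188, either way. A call with a gripper value outside its range is refused whole. The fingers move at their own pace and stop on an object; "squeeze" is the grip in N (left out, the last holds). Time passes only in rows, so rows that do not move let the fingers close. It gives the time, the measured TCP pose, the force and the opening at its end, in the units of the state.
- state(): the state, without advancing time (a new reading comes with each control period).
- grab_frame(name): name is "scene" or "top"; returns the picture (420x560x3 uint8, red, green, blue); there is no depth.
- calibration(name): a dict with "K" (3x3 intrinsics, pixels), "R" (3x3) and "t" (3): a world point X has camera coordinates R X + t. Camera axes: x right, y down, z forward; pixel columns grow to the right and rows downward; lengths in mm; the calibration is good to about 2 mm. A picture is of the moment at which its call begins. calibration takes no time and is no camera call.
- finish_job(): hands the job in, once; it reports no verdict.
The state is a dict: "t": time; "joints": joint angles; "joint_vel": joint speeds; "tau": joint torques, N m; "ee_pos": TCP position; "orientation": TCP orientation; "ft_force": force on the tool from outside, world axes, zero at the start; "moment": the same for the moment, N m; "grip_width": finger opening in mm.
Only numpy, scipy, OpenCV 4.12 (cv2) and the standard library are available. Lean on these libraries where they do the work, as an engineer would, in place of code of your own. Each camera call takes 0.05 s, during which the arm holds its last target. There are 200 camera calls.

## Task

Start the sample dryer: tip its open lid fully shut, then turn the blue valve lever until it lines up with the white pointer under it, and then press the green pump button all the way down and let it come back up. Do not touch the red, yellow and green valves crowded beside the blue one, and leave the other things on the bench where they are.

Things in the scene. Friction and masses are not known exactly. Their poses are not given: they have to be found in the camera images.
- panel: fixed low valve console, 170 mm (its x) by 360 mm (its y), dark top 50 mm above the bench; origin under its centre, z up; yaw varies by about 7 degrees. Four valves stand in a row on it, their pivot axes 90 mm apart on the line x = +20 mm of the panel; their order changes from run to run
- blue_valve: fixed base of the blue valve: flange 56 mm across and 8 mm high, then a stem 24 mm across; origin on the pivot axis at the level of the panel's top (50 mm above the bench), axes parallel to the panel's. The lever turns about this upright axis: hub 32 mm across, and a bar 12 mm wide that reaches 75 mm from the axis; hub and bar lie from 31 to 53 mm above the panel's top
- blue_lever (a joint): angle of the blue lever, rad: at 0 it points along the -x axis of blue_valve (towards the robot); it grows as the lever turns clockwise seen from above, its end moving towards the +y axis of blue_valve; range 0 to 1.3; it stays where it is left (0.2 N m of friction)
- blue_tip (a point): middle of the top edge of the far end of the blue lever, 75 mm from its pivot axis
- pointer_mark (a point): point on the white pointer, a flat strip 10 mm wide and 3 mm thick that lies on the panel and points outward from the blue valve's axis to 92 mm; this point lies 75 mm from the axis, exactly below where the lever's tip must end. The pointer is clockwise of the lever's start and does not move
- red_valve: the red valve, a neighbour to leave alone: same build and size as the blue valve (its own position on the panel changes from run to run)
- yellow_valve: the yellow valve, a neighbour to leave alone: same build and size as the blue valve (its own position on the panel changes from run to run)
- green_valve: the green valve, a neighbour to leave alone: same build and size as the blue valve (its own position on the panel changes from run to run)
- red_tip (a point): middle of the top edge of the far end of the red lever, 75 mm from its pivot axis
- yellow_tip (a point): middle of the top edge of the far end of the yellow lever, 75 mm from its pivot axis
- green_tip (a point): middle of the top edge of the far end of the green lever, 75 mm from its pivot axis
- dryer: fixed sample dryer: white open box 170 x 180 x 85 mm (10 mm walls), origin under the box's centre, x axis from its front step (on the robot's side) to its hinge side, z up; the grey front step is 70 mm deep (x from -155 to -85 mm) and 45 mm high
- lid (a joint): opening angle of the dryer's lid, rad: 0 is fully shut (flat on the rim), 1.57 stands upright; range 0 to 1.7; a stiff hinge (0.5 N m of friction) holds it at any angle, so it must be pushed all the way
- lid_hinge (a point): middle of the hinge line, at the lid's underside: 85 mm along +x of the dryer's origin and 88 mm above the bench; the line runs along the dryer's y. The lid is an aluminium frame with a clear pane, 170 mm from hinge to free edge, 180 mm wide, 14 mm thick, pane nearly flush; a small black lip 60 mm wide stands 18 mm out from the free edge
- lid_edge (a point): middle of the lid's free edge, on its upper (outer) face
- pump_top (a point): centre of the top of the round green pump button, 40 mm across, on the dryer's front step: 120 mm along -x of the dryer's origin and 67 mm above the bench when up; its black collar, 56 mm across, ends 10 mm lower
- pump (a joint): travel of the pump button, m: 0 up, 0.006 fully pressed; a spring of 5 N brings it back
- blue_bin: open blue plastic bin, 160 x 110 x 100 mm, origin under its centre; bystander, loose
- reagent: amber bottle, 68 mm diameter, 150 mm tall, origin under its centre; bystander, loose
- jar: clear jar with blue cap, 70 mm diameter, 80 mm tall, origin under its centre; bystander, loose
- slide_box: flat orange slide box, 80 x 170 x 35 mm, origin under its centre; bystander, loose
- dishes: stack of three white and green dishes, 90 mm diameter, 44 mm tall, origin under its centre; bystander, loose
- tip_box: grey box, 80 x 110 x 55 mm, origin under its centre; bystander, loose

How it is judged (in metres and radians):
On the way, in this order (a step that is already met when the one before it is completed fails the run):
1. the dryer's lid is fully shut (value of joint lid below 0.05 rad), for 0.1 s.
2. with the lid shut, the blue lever lines up with the white pointer (its tip within 8 mm) (value of joint lid below 0.05 rad and horizontal distance between blue_tip and pointer_mark below 0.008 m), for 0.2 s.
3. with lid and lever so, the pump button is pressed down (at least 4 of its 6 mm) (all of step 2 and value of joint pump above 0.004 m), for 0.02 s.
At the end, for the whole second after the job is handed in: The lid is shut (within 0.05 rad), the blue lever rests with its tip within 8 mm of the white pointer's mark seen from above, the pump button has been pressed and is back up, the other valves are untouched, and the other things on the bench are where they were (within 20 mm) (all of step 2 and velocity of joint blue_lever between -0.05 and 0.05 rad/s and value of joint pump below 0.0015 m).
It fails at once if the red valve is touched (over 0.5 N) or its lever moved by more than 5 mm (contact force between red_valve and anything else above 0.5 N or distance of red_tip from where it was at the start of the episode above 0.005 m).
It fails at once if the yellow valve is touched (over 0.5 N) or its lever moved by more than 5 mm (contact force between yellow_valve and anything else above 0.5 N or distance of yellow_tip from where it was at the start of the episode above 0.005 m).
It fails at once if the green valve is touched (over 0.5 N) or its lever moved by more than 5 mm (contact force between green_valve and anything else above 0.5 N or distance of green_tip from where it was at the start of the episode above 0.005 m).
It fails at once if a bystander on the bench is moved by more than 20 mm (distance of any of blue_bin, reagent, jar, slide_box, dishes, tip_box from where it was at the start of the episode above 0.02 m).
It also fails if it takes over 48 s, if anything falls off the work surface, if the arm or the gripper's body presses on something with over 40 N, if the wrist force passes 120 N, or if a joint passes its speed limit or range.

## Working session

There is one attempt and no reset: what is moved stays moved. The work goes in short steps, Python scripts to look and compute and a tool call to move; the robot and the scene stay as the last step left them, time stands still between calls to the robot, and variables do not carry over. Pictures are saved under pics/ and viewed, about 8 in all and at most 12, crops included, and the job is handed in when it is done.

Besides the shell and the picture viewer there is one more tool, called after ">>>" as a command line: name --argument value ..., lists and objects as JSON in quotes. play_rows: Moves the arm, as the interface text tells. Its arguments: {"type":"object","properties":{"increments":{"type":"array","items":{"type":"object","properties":{"tx":{"type":"number"},"ty":{"type":"number"},"tz":{"type":"number"},"wx":{"type":"number"},"wy":{"type":"number"},"wz":{"type":"number"},"grip":{"type":"number"}}}},"squeeze":{"type":"number"}},"required":["increments"]}

```bash
ls; mkdir -p pics
python3 - <<'E'
from station import *
import cv2, numpy as np
s=state(); print(s['t'],s['ee_pos'],s['orientation'],s['grip_width'])
for n in ('scene','top'):
    f=grab_frame(n); cv2.imwrite(f'pics/{n}0.png',f[:,:,::-1])
    c=calibration(n); print(n,c['K'],c['R'],c['t'])
a=cv2.imread('pics/scene0.png');b=cv2.imread('pics/top0.png')
cv2.imwrite('pics/top0b.png',cv2.resize(b,(800,600),interpolation=cv2.INTER_CUBIC))
cv2.imwrite('pics/scene0b.png',cv2.resize(a,(800,600),interpolation=cv2.INTER_CUBIC))
E
```

```text
pics
0.0 [263.01357675 566.38814758 230.26498342] [ 2.15665768e-01  9.76466732e-01 -9.78131062e-04 -2.01832833e-04] 85.84490871790119
scene [[438.61372836   0.         278.61207379]
 [  0.         438.61372836 206.45987749]
 [  0.           0.           1.        ]] [[-0.82037761  0.57178991 -0.00607177]
 [ 0.3297427   0.46437114 -0.82196666]
 [-0.46717269 -0.67632517 -0.56950324]] [ 471.37375304 -120.78963627 1734.54878019]
top [[470.12482567   0.         276.1221302 ]
 [  0.         470.12482567 213.29272509]
 [  0.           0.           1.        ]] [[-0.02604191 -0.99961475 -0.00960063]
 [-0.98416983  0.02732135 -0.17510937]
 [ 0.17530421  0.00488847 -0.98450218]] [  25.90846805  615.43129248 1196.21902782]
```

View pics/top0b.png

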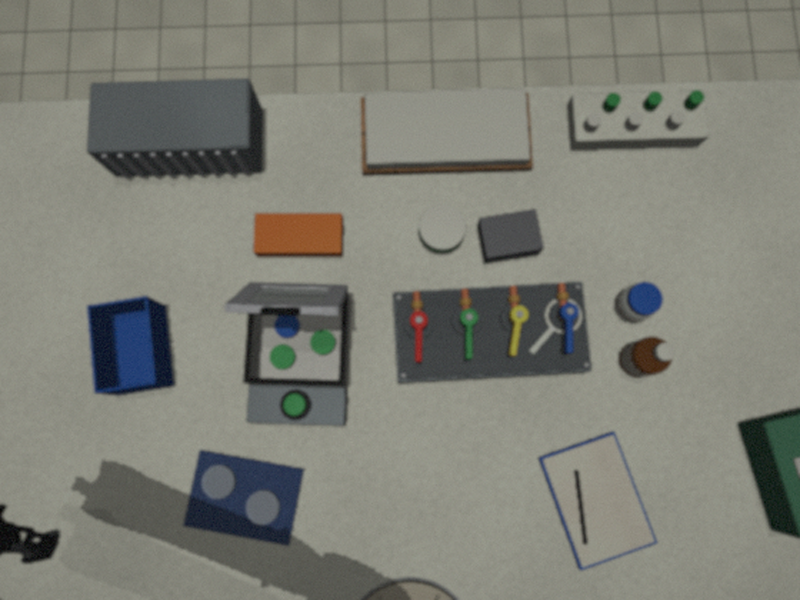

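View pics/scene0b.png

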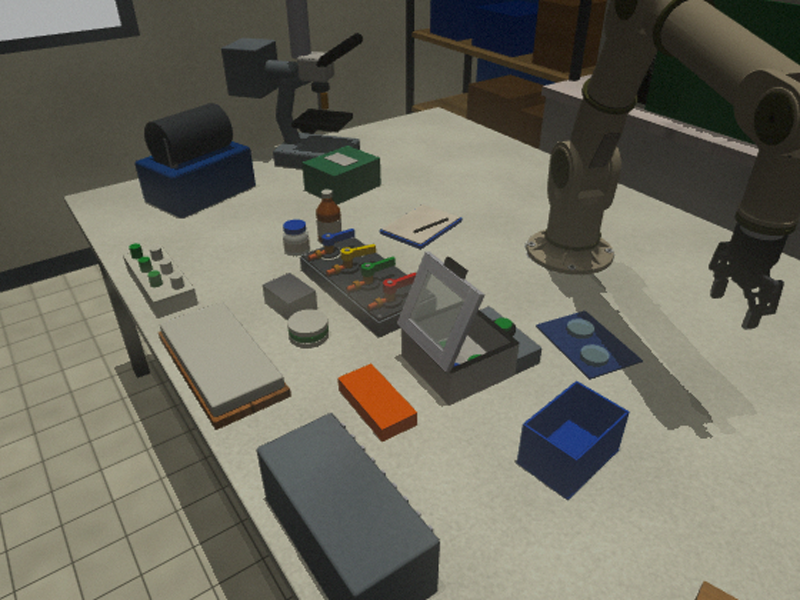

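The top view shows the blue valve rightmost, at about (570,312) in the 800x600 picture. Its lever points at the robot, and the pointer runs to about (535,350), towards the yellow lever. The dryer is at about (297,345) with its lid tilted open on the far side, and the pump is at (294,404).

```bash
cat > h.py <<'E'
from station import *
import cv2, numpy as np
def ray(n,uv,z):
    c=calibration(n);K,R,t=map(np.array,(c['K'],c['R'],c['t']))
    uv=np.atleast_2d(np.array(uv,float)); C=-R.T@t
    d=np.c_[uv,np.ones(len(uv))]@np.linalg.inv(K).T@R
    return C+d*((z-C[2])/d[:,2])[:,None]
def proj(n,X):
    c=calibration(n);K,R,t=map(np.array,(c['K'],c['R'],c['t']))
    p=(np.atleast_2d(X)@R.T+t)@K.T
    return p[:,:2]/p[:,2:]
E
python3 - <<'E'
from h import *
np.set_printoptions(precision=1,suppress=True)
b=cv2.imread('pics/top0.png');hsv=cv2.cvtColor(b,cv2.COLOR_BGR2HSV)
def blobs(lo,hi,roi,z,name,mina=12):
    m=cv2.inRange(hsv,lo,hi);k=np.zeros_like(m);x0,y0,x1,y1=roi;k[y0:y1,x0:x1]=m[y0:y1,x0:x1]
    n,l,s,c=cv2.connectedComponentsWithStats(k)
    for i in range(1,n):
        if s[i,4]>=mina:
            ys,xs=np.where(l==i);P=ray('top',np.c_[xs,ys],z);cnt=P[:,:2].mean(0)
            r=cv2.minAreaRect(P[:,:2].astype(np.float32)); w,v=np.linalg.eigh(np.cov((P[:,:2]-cnt).T))
            print(name,s[i],'c',cnt,'rect',np.array(r[0]),np.array(r[1]),round(r[2],1),'ax',v[:,1],'x',P[:,0].min(),P[:,0].max())
roi=(273,195,416,270)
blobs((100,130,50),(125,255,255),roi,103,'blue')
blobs((22,130,70),(35,255,255),roi,103,'yellow')
blobs((50,100,40),(85,255,255),roi,103,'green')
blobs((0,150,60),(6,255,255),roi,103,'red')
blobs((0,0,120),(180,60,255),roi,53,'white',5)
blobs((50,100,40),(85,255,255),(170,200,245,300),67,'pump')
blobs((0,0,20),(180,90,95),roi,50,'panel',300)
print(ray('top',np.array([[247,386],[346,389],[346,424],[248,422]])*.7,45))
for n,r in(('top',(155,185,420,305)),('scene',(260,160,400,290))):
    im=cv2.imread(f'pics/{n}0.png')[r[1]:r[3],r[0]:r[2]]
    f=3 if n=='top' else 4
    cv2.imwrite(f'pics/{n}_crop.png',cv2.convertScaleAbs(cv2.resize(im,None,fx=f,fy=f,interpolation=cv2.INTER_CUBIC),alpha=1.5))
E
```

```text
blue [392 213  12  34 200] c [ 558.3 -297.1] rect [ 557.3 -297.3] [27.9 84.8] 86.0 ax [-1.  0.] x 514.9909160661126 599.4631659346262
yellow [356 214  14  35 209] c [ 559.4 -204.8] rect [ 555.6 -208.8] [30.7 88. ] 84.8 ax [-1.   0.2] x 512.6662182913035 599.4187366311621
green [322 217  12  35 196] c [ 555.1 -120.4] rect [ 550.7 -119.5] [28. 87.] 87.3 ax [-1.  0.] x 507.2790716784185 594.2036640542465
red [287 217  12  37 170] c [556.  -31.4] rect [550.6 -30.9] [28.  91.9] 88.0 ax [-1.  0.] x 504.6159810316261 596.4602771779819
white [ 273  195  143   75 1979] c [ 568.6 -176.3] rect [ 562.2 -170.6] [379.8 197.4] 88.4 ax [0.2 1. ] x 459.01525422206475 666.2080359475844
white [371 210  21  37 142] c [ 560.3 -266.8] rect [ 564.2 -275.3] [ 36.4 106.4] 64.7 ax [-0.9  0.4] x 521.8367291292351 616.8684340066411
white [398 210   5   3   9] c [ 613.2 -320.1] rect [ 613.2 -320.1] [11.   3.9] 41.6 ax [0.6 0.8] x 610.3643626950627 616.0562875533451
white [398 216   3   3   5] c [ 596.6 -316.2] rect [ 596.4 -315.9] [5.9 3.6] 22.5 ax [-0.9 -0.5] x 594.3693555102543 599.8153117709869
white [402 217
[... 441 characters left out ...]
 [587.5 -33.4] [8.  8.1] 88.2 ax [-0.7  0.7] x 583.4100531140384 591.5293585240026
pump [218 232  16  16 195] c [549.  143.1] rect [549.3 143.2] [39.3 38.5] 44.1 ax [0.6 0.8] x 528.2138933244162 567.8805684791525
pump [190 242  16  16 193] c [524.3 216.6] rect [525.1 216.3] [39.3 38.1] 44.4 ax [0.5 0.8] x 504.1573032226626 543.4898674686028
pump [198 275  16  16 208] c [437.7 195.3] rect [438.2 195.4] [38.6 38.5] 89.9 ax [-0.  1.] x 418.94332815292574 457.4455861710653
panel [ 275  198  138   70 6603] c [ 555.1 -160.5] rect [ 560.8 -167.1] [168.7 353.7] 1.8 ax [-0.  1.] x 473.03657158903854 649.3757388185603
[[473.2 284.7  45. ]
 [462.8 102.5  45. ]
 [399.6 103.3  45. ]
 [407.8 282.1  45. ]]
```

View pics/top_crop.png

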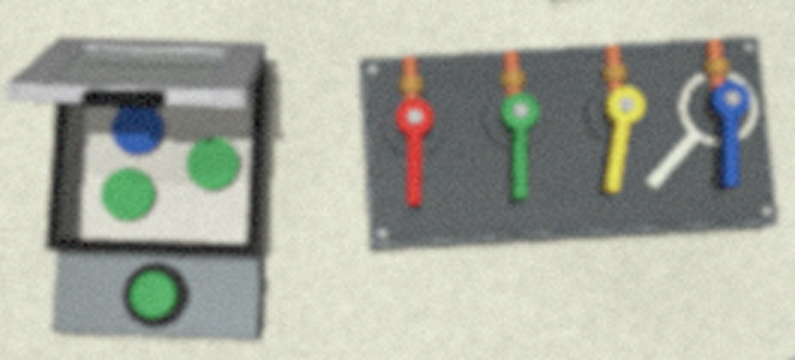

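View pics/scene_crop.png

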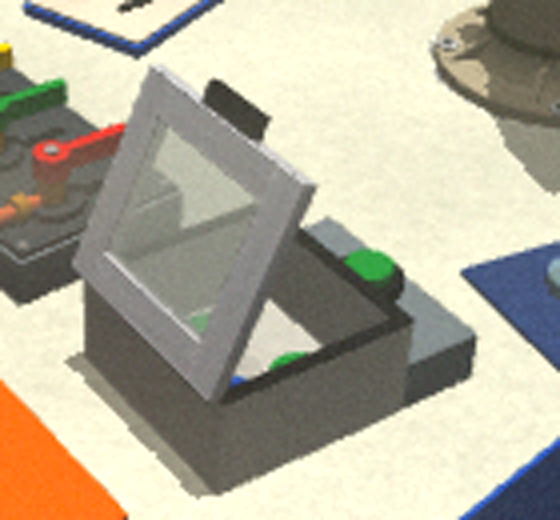

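Run:
```python
from h import *
np.set_printoptions(precision=1,suppress=True)
o=np.array([155,185]);f=lambda *p:np.array(p)/3+o-1/3
S=ray('top',f((372,69),(748,47),(768,211),(382,233)),50);print('screws',S)
c=S.mean(0);ya=(S[0]+S[3]-S[1]-S[2])[:2];ya/=np.linalg.norm(ya);xa=np.array([ya[1],-ya[0]]);print('panel',c,'xa',xa)
for k in(-135,-45,45,135):print('pivot',k,c[:2]+20*xa+k*ya)
print('hub caps z104',ray('top',f((414,116),(520,110),(625,104),(732,98)),104))
print('tips z103',ray('top',f((414,206),(520,198),(613,191),(730,187)),103))
Pp=ray('top',f((652,183),(671,161),(690,141)),53);print('pointer',Pp)
print('ring ctr',ray('top',f((719,106)),53))
piv=c[:2]+20*xa-135*ya
for p in Pp:
    d=p[:2]-piv; print('r',np.linalg.norm(d),'lever angle',np.arctan2(d@ya,-d@xa))
# dryer
yw=-0.046;dx=np.array([np.cos(yw),np.sin(yw)]);pump=np.array([438,195.3]);h=pump+205*dx
print('hinge',h)
for th in np.arange(.8,1.6,.1):
    q=[*(h-179*np.cos(th)*dx-0*dx),88+179*np.sin(th)+5]
    print(round(th,1),proj('top',q),proj('scene',q))
print('lip obs top',f((123,98)),'scene',np.array([238,110])/4+[260,160])
# refine pump height check via scene
print('pump scene',proj('scene',[*pump,67]),np.array([371,265])/4+[260,160])
print('blue pivot in scene', proj('scene',[*piv,104]))
for z,p in((150,(663,352)),(80,(645,299))):print(ray('top',np.array(p)*.7,z))
```

```text
screws [[ 631.8    2.2   50. ]
 [ 642.4 -333.6   50. ]
 [ 495.9 -340.3   50. ]
 [ 485.8   -2.6   50. ]]
panel [ 564.  -168.6   50. ] xa [1. 0.]
pivot -135 [ 588.1 -302.9]
pivot -45 [ 585.3 -212.9]
pivot 45 [ 582.6 -123. ]
pivot 135 [579.8 -33. ]
hub caps z104 [[ 580.   -32.3  104. ]
 [ 582.7 -122.2  104. ]
 [ 585.4 -211.3  104. ]
 [ 588.  -302.1  104. ]]
tips z103 [[ 503.8  -29.8  103. ]
 [ 508.1 -118.9  103. ]
 [ 511.9 -197.1  103. ]
 [ 512.6 -295.3  103. ]]
pointer [[ 522.9 -240.1   53. ]
 [ 541.8 -257.9   53. ]
 [ 559.  -275.7   53. ]]
ring ctr [[ 589.4 -303.3   53. ]]
r 90.5891236870701 lever angle 0.7972062094989556
r 64.60907107156677 lever angle 0.8012262051943
r 39.855411799898555 lever angle 0.7815586439682823
hinge [642.8 185.9]
0.8 [[196.5 244.9]] [[333.4 191.2]]
0.9 [[195.9 238.4]] [[329.9 189.1]]
1.0 [[195.4 231.3]] [[325.9 187.4]]
1.1 [[195.  223.9]] [[321.5 186.3]]
1.2 [[194.8 216.1]] [[316.8 185.8]]
1.3 [[194.7 208.1]] [[311.8 185.8]]
1.4 [[194.8 200. ]] [[306.6 186.4]]
1.5 [[195. 192.]] [[301.1 187.7]]
lip obs top [[195.7 217.3]] scene [319.5 187.5]
pump scene [[350.6 225.6]] [352.8 226.2]
blue pivot in scene [[228.1 164.7]]
[[ 505.1 -442.7  150. ]]
[[ 609.2 -446.8   80. ]]
```

Measurements agree. The pivots computed from the screws match the hub caps to within 1 mm, the lid is at about 1.17 rad, and the pointer is at a lever angle of about 0.80. Next I raise the arm, align it, and travel to behind the lid.

>>> play_rows --increments '[{"tz": -1,"wz": -0.145,"grip": 0},{"tz": -1,"wz": -0.145,"grip": 0},{"tz": -1,"wz": -0.145,"grip": 0},{"tx": -0.9,"ty": -0.9},{"tx": -0.9,"ty": -0.9},{"tx": -0.9,"ty": -0.9},{"tx": -0.9,"ty": -0.9},{"tx": -0.9,"ty": -0.9}]' --squeeze 40

```text
invalid input at $.increments[0]: expected keys tx, ty, tz, wx, wy, wz, grip
```

>>> play_rows --increments '[{"tx": -0.9,"ty": -0.9},{"tx": -0.9,"ty": -0.9},{"tx": -0.9,"ty": -0.9},{"tx": -0.9,"ty": -0.9},{"tx": -0.9,"ty": -0.9},{"tx": -0.9,"ty": -0.9},{"tx": -0.9,"ty": -0.9},{"tx": -0.9,"ty": -0.9}]'

```text
invalid input at $.increments[0]: expected keys tx, ty, tz, wx, wy, wz, grip
```

All keys are needed in every row.

>>> play_rows --increments '[{"tx": 0,"ty": 0,"tz": -1,"wx": 0,"wy": 0,"wz": -0.145,"grip": 0},{"tx": 0,"ty": 0,"tz": -1,"wx": 0,"wy": 0,"wz": -0.145,"grip": 0},{"tx": 0,"ty": 0,"tz": -1,"wx": 0,"wy": 0,"wz": -0.145,"grip": 0},{"tx": -0.9,"ty": -0.9,"tz": 0,"wx": 0,"wy": 0,"wz": 0,"grip": 0},{"tx": -0.9,"ty": -0.9,"tz": 0,"wx": 0,"wy": 0,"wz": 0,"grip": 0},{"tx": -0.9,"ty": -0.9,"tz": 0,"wx": 0,"wy": 0,"wz": 0,"grip": 0},{"tx": -0.9,"ty": -0.9,"tz": 0,"wx": 0,"wy": 0,"wz": 0,"grip": 0},{"tx": -0.9,"ty": -0.9,"tz": 0,"wx": 0,"wy": 0,"wz": 0,"grip": 0}]' --squeeze 40

```text
t: 1.1
ee_pos: [376.3, 453.4, 305.8]
orientation: [-0.0, 1.0, -0.0, -0.0]
ft_force: [-0.3, -0.9, -0.3]
grip_width: 0.1
```

>>> play_rows --increments '[{"tx": -1,"ty": -1,"tz": 0,"wx": 0,"wy": 0,"wz": 0,"grip": 0},{"tx": -1,"ty": -1,"tz": 0,"wx": 0,"wy": 0,"wz": 0,"grip": 0},{"tx": -1,"ty": -1,"tz": 0,"wx": 0,"wy": 0,"wz": 0,"grip": 0},{"tx": -1,"ty": -1,"tz": 0,"wx": 0,"wy": 0,"wz": 0,"grip": 0},{"tx": -1,"ty": -1,"tz": 0,"wx": 0,"wy": 0,"wz": 0,"grip": 0},{"tx": -1,"ty": -1,"tz": 0,"wx": 0,"wy": 0,"wz": 0,"grip": 0},{"tx": -1,"ty": -1,"tz": 0,"wx": 0,"wy": 0,"wz": 0,"grip": 0},{"tx": -1,"ty": -1,"tz": 0,"wx": 0,"wy": 0,"wz": 0,"grip": 0}]'

```text
t: 2.1
ee_pos: [576.3, 253.5, 305.7]
orientation: [-0.0, 1.0, -0.0, -0.0]
ft_force: [-0.4, 0.9, 1.2]
grip_width: -0.1
```

>>> play_rows --increments '[{"tx": -0.9,"ty": -0.9,"tz": 0,"wx": 0,"wy": 0,"wz": 0,"grip": 0},{"tx": -0.9,"ty": -0.9,"tz": 0,"wx": 0,"wy": 0,"wz": 0,"grip": 0},{"tx": -0.9,"ty": -0.9,"tz": 0,"wx": 0,"wy": 0,"wz": 0,"grip": 0},{"tx": 0,"ty": 0,"tz": 0.8,"wx": 0,"wy": 0,"wz": 0,"grip": 0},{"tx": 0,"ty": 0,"tz": 0.8,"wx": 0,"wy": 0,"wz": 0,"grip": 0},{"tx": 0,"ty": 0,"tz": 0.8,"wx": 0,"wy": 0,"wz": 0,"grip": 0},{"tx": 0,"ty": 0,"tz": 0.8,"wx": 0,"wy": 0,"wz": 0,"grip": 0},{"tx": 0,"ty": 0,"tz": 0,"wx": 0,"wy": 0,"wz": 0,"grip": 0}]'

```text
t: 3.1
ee_pos: [642.1, 186.7, 223.9]
orientation: [-0.0, 1.0, -0.001, -0.002]
ft_force: [-0.1, 0.3, -0.1]
grip_width: 0.0
```

>>> play_rows --increments '[{"tx": 0.6,"ty": 0,"tz": 0,"wx": 0,"wy": 0,"wz": 0,"grip": 0},{"tx": 0.6,"ty": 0,"tz": 0,"wx": 0,"wy": 0,"wz": 0,"grip": 0},{"tx": 0.44,"ty": 0,"tz": 0.18,"wx": 0,"wy": 0,"wz": 0,"grip": 0},{"tx": 0.44,"ty": 0,"tz": 0.18,"wx": 0,"wy": 0,"wz": 0,"grip": 0},{"tx": 0.47,"ty": 0,"tz": 0.3,"wx": 0,"wy": 0,"wz": 0,"grip": 0},{"tx": 0.47,"ty": 0,"tz": 0.3,"wx": 0,"wy": 0,"wz": 0,"grip": 0},{"tx": 0.41,"ty": 0,"tz": 0.39,"wx": 0,"wy": 0,"wz": 0,"grip": 0},{"tx": 0.41,"ty": 0,"tz": 0.39,"wx": 0,"wy": 0,"wz": 0,"grip": 0}]'

```text
t: 4.1
ee_pos: [548.0, 187.5, 184.3]
orientation: [-0.0, 1.0, 0.001, 0.001]
ft_force: [1.9, 0.7, 0.2]
grip_width: 0.3
```

>>> play_rows --increments '[{"tx": 0.31,"ty": 0,"tz": 0.47,"wx": 0,"wy": 0,"wz": 0,"grip": 0},{"tx": 0.31,"ty": 0,"tz": 0.47,"wx": 0,"wy": 0,"wz": 0,"grip": 0},{"tx": 0.21,"ty": 0,"tz": 0.5,"wx": 0,"wy": 0,"wz": 0,"grip": 0},{"tx": 0.21,"ty": 0,"tz": 0.5,"wx": 0,"wy": 0,"wz": 0,"grip": 0},{"tx": 0.12,"ty": 0,"tz": 0.4,"wx": 0,"wy": 0,"wz": 0,"grip": 0},{"tx": 0.12,"ty": 0,"tz": 0.4,"wx": 0,"wy": 0,"wz": 0,"grip": 0},{"tx": 0,"ty": 0,"tz": 0.16,"wx": 0,"wy": 0,"wz": 0,"grip": 0},{"tx": 0,"ty": 0,"tz": 0,"wx": 0,"wy": 0,"wz": 0,"grip": 0}]'

```text
t: 5.1
ee_pos: [515.2, 186.7, 109.9]
orientation: [-0.0, 1.0, -0.0, -0.0]
ft_force: [0.0, 0.0, -0.1]
grip_width: 0.2
```

>>> play_rows --increments '[{"tx": 0,"ty": 0,"tz": 0.16,"wx": 0,"wy": 0,"wz": 0,"grip": 0},{"tx": 0,"ty": 0,"tz": 0.12,"wx": 0,"wy": 0,"wz": 0,"grip": 0},{"tx": 0,"ty": 0,"tz": 0.08,"wx": 0,"wy": 0,"wz": 0,"grip": 0},{"tx": 0,"ty": 0,"tz": 0,"wx": 0,"wy": 0,"wz": 0,"grip": 0}]'

```text
t: 5.6
ee_pos: [515.3, 187.0, 102.1]
orientation: [-0.0, 1.0, 0.0, 0.0]
ft_force: [-3.9, -2.2, 9.5]
grip_width: -0.0
```

Run:
```python
from h import *
r=(155,150,420,305)
a=cv2.cvtColor(grab_frame('scene'),cv2.COLOR_RGB2BGR)[130:300,200:420];b=cv2.cvtColor(grab_frame('top'),cv2.COLOR_RGB2BGR)[170:305,155:420]
a=cv2.resize(a,None,fx=1.8,fy=1.8);b=cv2.resize(b,None,fx=1.5,fy=1.5)
H=max(a.shape[0],b.shape[0]);p=lambda i:cv2.copyMakeBorder(i,0,H-i.shape[0],0,0,0)
cv2.imwrite('pics/lid.png',cv2.convertScaleAbs(np.hstack([p(a),p(b)]),alpha=1.5))
```

```text
(no output)
```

View pics/lid.png

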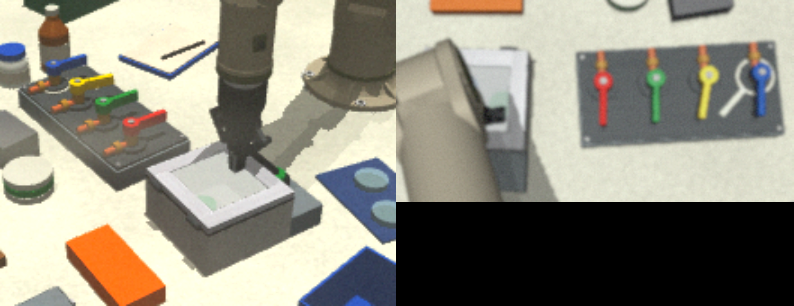

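The lid lies flat on the rim. Contact was at z 102, which is where a shut lid should be. I'll press a little more, then lift and travel to the near side of the blue lever.

>>> play_rows --increments '[{"tx": 0,"ty": 0,"tz": 0.06,"wx": 0,"wy": 0,"wz": 0,"grip": 0},{"tx": 0,"ty": 0,"tz": 0,"wx": 0,"wy": 0,"wz": 0,"grip": 0},{"tx": 0,"ty": 0,"tz": -1,"wx": 0,"wy": 0,"wz": 0,"grip": 0},{"tx": 0,"ty": 0,"tz": -1,"wx": 0,"wy": 0,"wz": 0,"grip": 0},{"tx": 0,"ty": 0,"tz": -1,"wx": 0,"wy": 0,"wz": 0,"grip": 0},{"tx": 0,"ty": 0,"tz": -0.8,"wx": 0,"wy": 0,"wz": 0,"grip": 0},{"tx": -0.3,"ty": -1,"tz": 0,"wx": 0,"wy": 0,"wz": 0,"grip": 0},{"tx": -0.3,"ty": -1,"tz": 0,"wx": 0,"wy": 0,"wz": 0,"grip": 0}]'

```text
t: 6.7
ee_pos: [530.6, 136.6, 195.1]
orientation: [-0.001, 1.0, 0.0, 0.0]
ft_force: [0.2, 0.5, 0.5]
grip_width: 0.2
```

>>> play_rows --increments '[{"tx": 0,"ty": -1,"tz": 0,"wx": 0,"wy": 0,"wz": 0,"grip": 0},{"tx": 0,"ty": -1,"tz": 0,"wx": 0,"wy": 0,"wz": 0,"grip": 0},{"tx": 0,"ty": -1,"tz": 0,"wx": 0,"wy": 0,"wz": 0,"grip": 0},{"tx": 0,"ty": -1,"tz": 0,"wx": 0,"wy": 0,"wz": 0,"grip": 0},{"tx": 0,"ty": -1,"tz": 0,"wx": 0,"wy": 0,"wz": 0,"grip": 0},{"tx": 0,"ty": -1,"tz": 0,"wx": 0,"wy": 0,"wz": 0,"grip": 0},{"tx": 0,"ty": -1,"tz": 0,"wx": 0,"wy": 0,"wz": 0,"grip": 0},{"tx": 0,"ty": -1,"tz": 0,"wx": 0,"wy": 0,"wz": 0,"grip": 0}]'

```text
t: 7.7
ee_pos: [530.4, -64.0, 194.7]
orientation: [-0.0, 1.0, -0.0, 0.0]
ft_force: [0.1, -0.2, 0.3]
grip_width: 0.0
```

>>> play_rows --increments '[{"tx": 0,"ty": -1,"tz": 0,"wx": 0,"wy": 0,"wz": 0,"grip": 0},{"tx": 0,"ty": -1,"tz": 0,"wx": 0,"wy": 0,"wz": 0,"grip": 0},{"tx": 0,"ty": -1,"tz": 0,"wx": 0,"wy": 0,"wz": 0,"grip": 0},{"tx": 0,"ty": -1,"tz": 0,"wx": 0,"wy": 0,"wz": 0,"grip": 0},{"tx": 0,"ty": -1,"tz": 0,"wx": 0,"wy": 0,"wz": 0,"grip": 0},{"tx": 0,"ty": -1,"tz": 0,"wx": 0,"wy": 0,"wz": 0,"grip": 0},{"tx": 0,"ty": -1,"tz": 0,"wx": 0,"wy": 0,"wz": 0,"grip": 0},{"tx": 0,"ty": -1,"tz": 0,"wx": 0,"wy": 0,"wz": 0,"grip": 0}]'

```text
t: 8.7
ee_pos: [530.4, -264.0, 194.7]
orientation: [-0.0, 1.0, -0.0, -0.0]
ft_force: [-0.7, 0.2, 0.1]
grip_width: -0.1
```

>>> play_rows --increments '[{"tx": 0,"ty": -1,"tz": 0,"wx": 0,"wy": 0,"wz": 0,"grip": 0},{"tx": 0,"ty": -1,"tz": 0,"wx": 0,"wy": 0,"wz": 0,"grip": 0},{"tx": 0,"ty": -1,"tz": 0,"wx": 0,"wy": 0,"wz": 0,"grip": 0},{"tx": 0,"ty": 0,"tz": 0,"wx": 0,"wy": 0,"wz": 0,"grip": 0}]'

```text
t: 9.2
ee_pos: [529.3, -340.6, 194.5]
orientation: [0.002, 1.0, -0.001, -0.001]
ft_force: [0.8, 0.4, -0.6]
grip_width: 0.0
```

Run:
```python
from h import *
print(state()['joints'])
b=cv2.cvtColor(grab_frame('scene'),cv2.COLOR_RGB2BGR)[100:320,150:450]
cv2.imwrite('pics/travel.png',cv2.convertScaleAbs(cv2.resize(b,None,fx=2.6,fy=2.6,interpolation=cv2.INTER_CUBIC),alpha=1.5))
```

```text
[ 0.1801396   0.43679592  0.47620779  1.4308673  -0.19965757  1.32229201
  2.23452077]
```

View pics/travel.png

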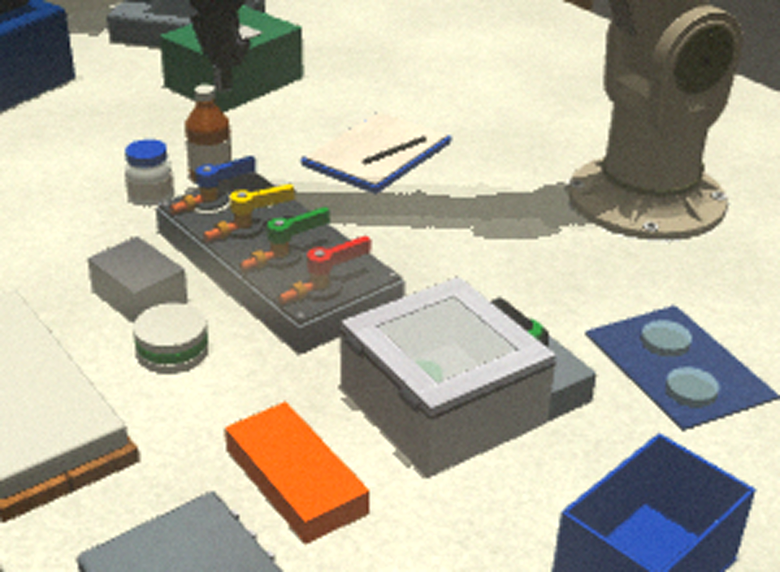

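The lid looks flat and shut, and the lever is undisturbed. Next I descend beside the blue lever and sweep it about its pivot.

>>> play_rows --increments '[{"tx": 0,"ty": 0,"tz": 0.85,"wx": 0,"wy": 0,"wz": 0,"grip": 0},{"tx": 0,"ty": 0,"tz": 0.85,"wx": 0,"wy": 0,"wz": 0,"grip": 0},{"tx": 0,"ty": 0,"tz": 0.85,"wx": 0,"wy": 0,"wz": 0,"grip": 0},{"tx": 0,"ty": 0,"tz": 0.85,"wx": 0,"wy": 0,"wz": 0,"grip": 0},{"tx": 0,"ty": 0,"tz": 0.8,"wx": 0,"wy": 0,"wz": 0,"grip": 0},{"tx": 0,"ty": 0.35,"tz": 0,"wx": 0,"wy": 0,"wz": 0,"grip": 0},{"tx": 0,"ty": 0.35,"tz": 0,"wx": 0,"wy": 0,"wz": 0,"grip": 0},{"tx": 0,"ty": 0,"tz": 0,"wx": 0,"wy": 0,"wz": 0,"grip": 0}]'

```text
t: 10.25
ee_pos: [531.6, -319.1, 91.0]
orientation: [-0.001, 1.0, 0.0, 0.001]
ft_force: [0.1, 0.3, -0.3]
grip_width: 0.2
```

>>> play_rows --increments '[{"tx": 0.08,"ty": 0.232,"tz": 0,"wx": 0,"wy": 0,"wz": 0.1,"grip": 0},{"tx": 0.08,"ty": 0.232,"tz": 0,"wx": 0,"wy": 0,"wz": 0.1,"grip": 0},{"tx": 0.08,"ty": 0.232,"tz": 0,"wx": 0,"wy": 0,"wz": 0.1,"grip": 0},{"tx": 0.08,"ty": 0.232,"tz": 0,"wx": 0,"wy": 0,"wz": 0.1,"grip": 0},{"tx": 0.08,"ty": 0.232,"tz": 0,"wx": 0,"wy": 0,"wz": 0.1,"grip": 0},{"tx": 0.08,"ty": 0.232,"tz": 0,"wx": 0,"wy": 0,"wz": 0.1,"grip": 0},{"tx": 0.04,"ty": 0.116,"tz": 0,"wx": 0,"wy": 0,"wz": 0.05,"grip": 0},{"tx": 0,"ty": 0,"tz": 0,"wx": 0,"wy": 0,"wz": 0,"grip": 0}]'

```text
t: 11.25
ee_pos: [528.7, -282.4, 90.9]
orientation: [0.319, 0.948, -0.001, 0.001]
ft_force: [-0.3, -1.5, 0.7]
grip_width: 0.1
```

```bash
cat > lev.py <<'E'
from h import *
import sys
np.set_printoptions(precision=1,suppress=True)
b=cv2.cvtColor(grab_frame('top'),cv2.COLOR_RGB2BGR);hsv=cv2.cvtColor(b,cv2.COLOR_BGR2HSV)
m=np.zeros(b.shape[:2],np.uint8);m[195:270,340:416]=cv2.inRange(hsv,(100,130,50),(125,255,255))[195:270,340:416]
ys,xs=np.where(m>0);P=ray('top',np.c_[xs,ys],103)[:,:2]-[588,-302.6];r=np.hypot(*P.T);k=(r>25)&(r<85)
d=P[k].mean(0);print('n',k.sum(),'rmax',r[k].max(),'world phi',np.arctan2(d[1],-d[0]),'want 0.765')
cv2.imwrite(f'pics/{sys.argv[1]}.png',cv2.convertScaleAbs(cv2.resize(b[185:285,300:440],None,fx=5,fy=5,interpolation=cv2.INTER_CUBIC),alpha=1.5))
E
python3 lev.py lev1
```

```text
n 20 rmax 75.8967555790094 world phi 0.6517843910669937 want 0.765
```

View pics/lev1.png

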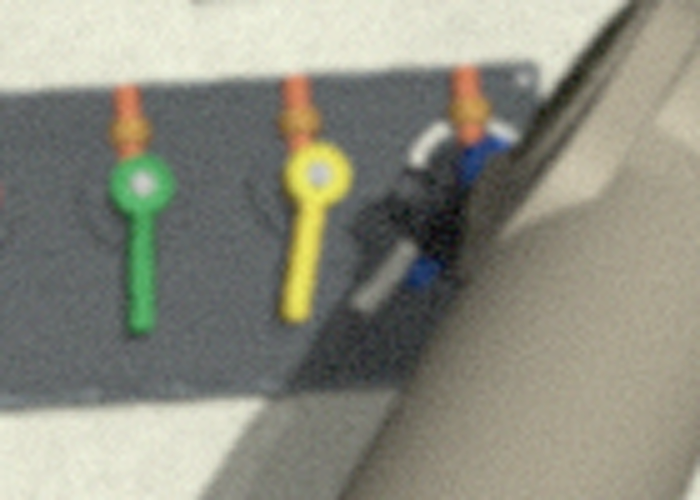

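The lever tip is at about (421,274) in the crop, still short of the pointer. The estimate is 0.65 rad against the 0.765 wanted. I'll turn it about 0.11 more, then back off to measure unobstructed.

>>> play_rows --increments '[{"tx": 0.04,"ty": 0.128,"tz": 0,"wx": 0,"wy": 0,"wz": 0.055,"grip": 0},{"tx": 0.04,"ty": 0.128,"tz": 0,"wx": 0,"wy": 0,"wz": 0.055,"grip": 0},{"tx": 0,"ty": 0,"tz": 0,"wx": 0,"wy": 0,"wz": 0,"grip": 0},{"tx": 0,"ty": -0.4,"tz": 0,"wx": 0,"wy": 0,"wz": 0,"grip": 0},{"tx": 0,"ty": -0.6,"tz": 0,"wx": 0,"wy": 0,"wz": 0,"grip": 0},{"tx": 0,"ty": 0,"tz": -1,"wx": 0,"wy": 0,"wz": 0,"grip": 0},{"tx": 0,"ty": 0,"tz": -1,"wx": 0,"wy": 0,"wz": 0,"grip": 0},{"tx": 0,"ty": 0,"tz": -1,"wx": 0,"wy": 0,"wz": 0,"grip": 0}]'

```text
t: 12.3
ee_pos: [512.4, -294.2, 165.4]
orientation: [0.371, 0.929, 0.0, -0.0]
ft_force: [0.6, -1.0, 0.9]
grip_width: -0.0
```

>>> play_rows --increments '[{"tx": 1,"ty": -0.5,"tz": -1,"wx": 0,"wy": 0,"wz": 0,"grip": 0},{"tx": 1,"ty": -0.5,"tz": 0,"wx": 0,"wy": 0,"wz": 0,"grip": 0},{"tx": 1,"ty": -0.5,"tz": 0,"wx": 0,"wy": 0,"wz": 0,"grip": 0},{"tx": 1,"ty": 0,"tz": 0,"wx": 0,"wy": 0,"wz": 0,"grip": 0},{"tx": 1,"ty": 0,"tz": 0,"wx": 0,"wy": 0,"wz": 0,"grip": 0},{"tx": 1,"ty": 0,"tz": 0,"wx": 0,"wy": 0,"wz": 0,"grip": 0},{"tx": 1,"ty": 0,"tz": 0,"wx": 0,"wy": 0,"wz": 0,"grip": 0},{"tx": 1,"ty": 0,"tz": 0,"wx": 0,"wy": 0,"wz": 0,"grip": 0}]'

```text
t: 13.3
ee_pos: [341.2, -182.8, 189.6]
orientation: [0.371, 0.929, 0.0, -0.0]
ft_force: [-0.2, -0.5, -0.4]
grip_width: 0.4
```

```bash
python3 lev.py lev2
```

```text
n 81 rmax 76.07069718473025 world phi 0.7710409076949064 want 0.765
```

View pics/lev2.png

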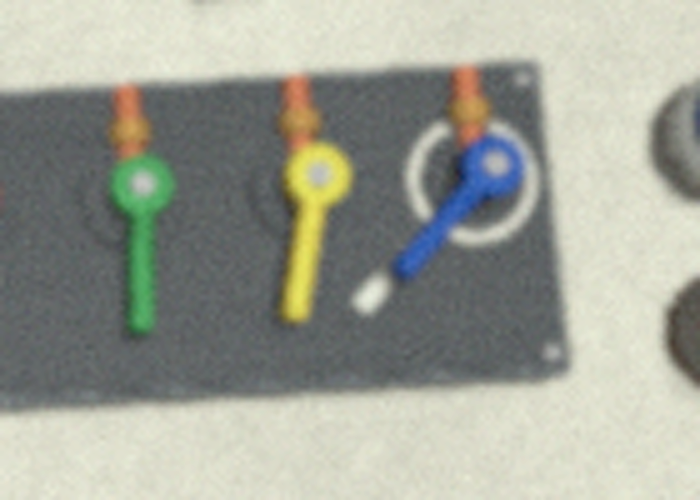

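The lever is at 0.771 rad against the pointer's 0.765, well within tolerance, and the neighbouring valves are unmoved. Now the pump.

>>> play_rows --increments '[{"tx": 0,"ty": 0,"tz": 0,"wx": 0,"wy": 0,"wz": -0.152,"grip": 0},{"tx": 0,"ty": 0,"tz": 0,"wx": 0,"wy": 0,"wz": -0.152,"grip": 0},{"tx": 0,"ty": 0,"tz": 0,"wx": 0,"wy": 0,"wz": -0.152,"grip": 0},{"tx": 0,"ty": 0,"tz": 0,"wx": 0,"wy": 0,"wz": -0.152,"grip": 0},{"tx": 0,"ty": 0,"tz": 0,"wx": 0,"wy": 0,"wz": -0.152,"grip": 0},{"tx": -1,"ty": 0,"tz": 0,"wx": 0,"wy": 0,"wz": 0,"grip": 0},{"tx": -1,"ty": 0.5,"tz": 0,"wx": 0,"wy": 0,"wz": 0,"grip": 0},{"tx": -1,"ty": 1,"tz": 0,"wx": 0,"wy": 0,"wz": 0,"grip": 0}]'

```text
t: 14.35
ee_pos: [417.7, -146.4, 189.7]
orientation: [0.001, 1.0, 0.0, 0.0]
ft_force: [0.2, -0.0, 0.2]
grip_width: -0.1
```

>>> play_rows --increments '[{"tx": -0.5,"ty": 1,"tz": 0,"wx": 0,"wy": 0,"wz": 0,"grip": 0},{"tx": 0,"ty": 1,"tz": 0,"wx": 0,"wy": 0,"wz": 0,"grip": 0},{"tx": 0,"ty": 1,"tz": 0,"wx": 0,"wy": 0,"wz": 0,"grip": 0},{"tx": 0,"ty": 1,"tz": 0,"wx": 0,"wy": 0,"wz": 0,"grip": 0},{"tx": 0,"ty": 1,"tz": 0,"wx": 0,"wy": 0,"wz": 0,"grip": 0},{"tx": 0,"ty": 1,"tz": 0,"wx": 0,"wy": 0,"wz": 0,"grip": 0},{"tx": 0,"ty": 1,"tz": 0,"wx": 0,"wy": 0,"wz": 0,"grip": 0},{"tx": 0,"ty": 1,"tz": 0,"wx": 0,"wy": 0,"wz": 0,"grip": 0}]'

```text
t: 15.35
ee_pos: [429.8, 54.5, 189.6]
orientation: [0.0, 1.0, 0.0, -0.0]
ft_force: [1.2, -0.6, 0.4]
grip_width: -0.0
```

>>> play_rows --increments '[{"tx": 0,"ty": 1,"tz": 0,"wx": 0,"wy": 0,"wz": 0,"grip": 0},{"tx": 0,"ty": 1,"tz": 0,"wx": 0,"wy": 0,"wz": 0,"grip": 0},{"tx": 0,"ty": 1,"tz": 0,"wx": 0,"wy": 0,"wz": 0,"grip": 0},{"tx": 0,"ty": 1,"tz": 0,"wx": 0,"wy": 0,"wz": 0,"grip": 0},{"tx": 0,"ty": 1,"tz": 0,"wx": 0,"wy": 0,"wz": 0,"grip": 0},{"tx": 0,"ty": 0.6,"tz": 0,"wx": 0,"wy": 0,"wz": 0,"grip": 0},{"tx": 0,"ty": 0,"tz": 0,"wx": 0,"wy": 0,"wz": 0,"grip": 0}]'

```text
t: 16.23
ee_pos: [430.0, 194.9, 189.6]
orientation: [-0.001, 1.0, -0.0, -0.0]
ft_force: [-1.2, -0.5, -0.8]
grip_width: 0.0
```

Descend to about z 71, then press in small steps.

>>> play_rows --increments '[{"tx": 0,"ty": 0,"tz": 0.9,"wx": 0,"wy": 0,"wz": 0,"grip": 0},{"tx": 0,"ty": 0,"tz": 0.9,"wx": 0,"wy": 0,"wz": 0,"grip": 0},{"tx": 0,"ty": 0,"tz": 0.9,"wx": 0,"wy": 0,"wz": 0,"grip": 0},{"tx": 0,"ty": 0,"tz": 0.9,"wx": 0,"wy": 0,"wz": 0,"grip": 0},{"tx": 0,"ty": 0,"tz": 0.7,"wx": 0,"wy": 0,"wz": 0,"grip": 0},{"tx": 0,"ty": 0,"tz": 0.3,"wx": 0,"wy": 0,"wz": 0,"grip": 0},{"tx": 0,"ty": 0,"tz": 0.12,"wx": 0,"wy": 0,"wz": 0,"grip": 0},{"tx": 0,"ty": 0,"tz": 0,"wx": 0,"wy": 0,"wz": 0,"grip": 0}]'

```text
t: 17.23
ee_pos: [430.4, 194.6, 72.2]
orientation: [0.0, 1.0, 0.0, 0.0]
ft_force: [-0.7, 0.7, 0.5]
grip_width: -0.1
```

>>> play_rows --increments '[{"tx": 0,"ty": 0,"tz": 0.14,"wx": 0,"wy": 0,"wz": 0,"grip": 0},{"tx": 0,"ty": 0,"tz": 0.1,"wx": 0,"wy": 0,"wz": 0,"grip": 0},{"tx": 0,"ty": 0,"tz": 0,"wx": 0,"wy": 0,"wz": 0,"grip": 0}]'

```text
t: 17.6
ee_pos: [430.3, 194.9, 66.0]
orientation: [-0.0, 1.0, 0.0, 0.0]
ft_force: [0.0, -0.1, 2.1]
grip_width: -0.2
```

>>> play_rows --increments '[{"tx": 0,"ty": 0,"tz": 0.12,"wx": 0,"wy": 0,"wz": 0,"grip": 0},{"tx": 0,"ty": 0,"tz": 0.1,"wx": 0,"wy": 0,"wz": 0,"grip": 0},{"tx": 0,"ty": 0,"tz": 0.04,"wx": 0,"wy": 0,"wz": 0,"grip": 0},{"tx": 0,"ty": 0,"tz": 0,"wx": 0,"wy": 0,"wz": 0,"grip": 0}]'

```text
t: 18.1
ee_pos: [430.4, 194.9, 60.8]
orientation: [-0.0, 1.0, 0.0, 0.0]
ft_force: [-6.9, -2.5, 22.1]
grip_width: 0.1
```

The button bottomed out at z 60.8 with 22 N, so its full 6 mm is used. Release, back away and check.

>>> play_rows --increments '[{"tx": 0,"ty": 0,"tz": -0.3,"wx": 0,"wy": 0,"wz": 0,"grip": 0},{"tx": 0,"ty": 0,"tz": -0.8,"wx": 0,"wy": 0,"wz": 0,"grip": 0},{"tx": 0,"ty": 0,"tz": -1,"wx": 0,"wy": 0,"wz": 0,"grip": 0},{"tx": 0,"ty": 0,"tz": -1,"wx": 0,"wy": 0,"wz": 0,"grip": 0},{"tx": 0,"ty": 0,"tz": -1,"wx": 0,"wy": 0,"wz": 0,"grip": 0},{"tx": 0,"ty": 0,"tz": -1,"wx": 0,"wy": 0,"wz": 0,"grip": 0},{"tx": 0,"ty": -0.8,"tz": 0,"wx": 0,"wy": 0,"wz": 0,"grip": 0},{"tx": 0,"ty": -0.8,"tz": 0,"wx": 0,"wy": 0,"wz": 0,"grip": 0}]'

```text
t: 19.1
ee_pos: [429.6, 153.0, 185.8]
orientation: [-0.0, 1.0, -0.0, -0.001]
ft_force: [-0.1, -1.6, 0.2]
grip_width: -0.2
```

>>> play_rows --increments '[{"tx": 0,"ty": -1,"tz": 0,"wx": 0,"wy": 0,"wz": 0,"grip": 0},{"tx": 0,"ty": -1,"tz": 0,"wx": 0,"wy": 0,"wz": 0,"grip": 0},{"tx": 0,"ty": -1,"tz": 0,"wx": 0,"wy": 0,"wz": 0,"grip": 0},{"tx": 0,"ty": -1,"tz": 0,"wx": 0,"wy": 0,"wz": 0,"grip": 0},{"tx": 0,"ty": -1,"tz": 0,"wx": 0,"wy": 0,"wz": 0,"grip": 0},{"tx": 0,"ty": 0,"tz": 0,"wx": 0,"wy": 0,"wz": 0,"grip": 0}]'

```text
t: 19.85
ee_pos: [429.1, 26.6, 185.7]
orientation: [0.002, 1.0, -0.0, -0.001]
ft_force: [0.3, 0.4, -0.2]
grip_width: -0.1
```

```bash
python3 lev.py lev3
python3 - <<'E'
from h import *
a=cv2.cvtColor(grab_frame('scene'),cv2.COLOR_RGB2BGR)[100:320,150:450]
cv2.imwrite('pics/end.png',cv2.convertScaleAbs(cv2.resize(a,None,fx=2.6,fy=2.6,interpolation=cv2.INTER_CUBIC),alpha=1.5))
E
```

```text
n 82 rmax 76.33276598849321 world phi 0.7729844927249834 want 0.765
```

View pics/end.png

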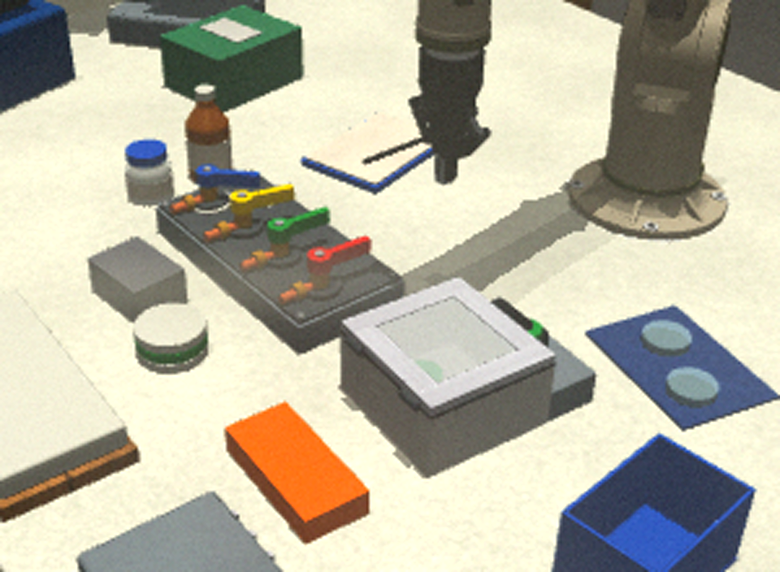

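The final view shows the lid flat, with its free edge near (520,310) as before, and the pump's green still visible at (540,330). The bystanders are in the same places as in the earlier view.

```bash
python3 -c "
from station import *
print(finish_job())"
```

```text
the job is handed in; nothing more can be done
None
```

The dryer is started and the job handed in at about 20 s of the 48 s allowed. The hand-in gave no verdict, so what follows rests on my own checks.

- **Lid:** I pushed it shut from behind. Contact was at z 102 mm, the height of a shut lid's top, and the pictures afterwards show it flat on the rim.
- **Blue lever:** I swept it round with closed fingers. The last check, made after the pump press, gave 0.773 rad against 0.765 for the pointer, which puts the tip less than 1 mm off. That compares with about 2 mm of calibration error and the 8 mm allowed.
- **Pump:** I pressed it until it stopped at z 60.8 mm with 22 N (its top starts at 67 mm), then released it. I saw it back up only in the last picture and did not measure its height.
- **Other valves and bench items:** They look unmoved in the pictures, judged by eye and not measured.

No check failed or disagreed.

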